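# Lock the spindle of the jump-ring winder

## Robot

A 7-joint arm with a two-finger parallel gripper is mounted at the origin on the work surface. World frame = base frame: x ahead of the robot, y to its left, z up, the work surface at z = 0. Lengths are in m, angles in rad, forces in N, time in s.
With the tool pointing down it reaches from about 0.425 to 0.875 m from the base axis. Payload 4.7 kg.
Tool frame: the origin (TCP) lies midway between the tips of the shut fingers; the grasp point (between the pads) lies 19 mm behind it (r.grip_depth is the distance from the TCP to the grasp point, in m); z points along the fingers, y is the line along which they close (so a half turn about z gives the same grasp; the last joint's range is limited). The gripper opens to 87 mm and grips with 3 to 60 N. Pads are 19 mm wide; open, the fingers measure 117 mm over their backs; the gripper's body (75 mm by 190 mm) begins 51 mm behind the grasp point.
Start: joints at [1.161, 0.321, -0.07, 1.45, 0.023, 1.371, -0.057], TCP at [0.267, -0.593, 0.223] pointing down, gripper open.
Joint ranges: [-2.86, 2.86], [-0.3, 2.09], [-1.38, 1.24], [0.06, 2.45], [-1.56, 4.7], [0.09, 2.05], [-2.69, 2.69]. Speed limits (rad/s): [2.57, 2.57, 3.14, 3.14, 3.14, 3.14, 3.14].

## Interface

Orientations are given as a 3x3 rotation matrix whose columns are the frame's x, y, z axes.
In Python, from station import get_state, eyes, ticket, spotter, r gives the robot as it stands.
- The arm moves only by the tool move_arm, never from a script. Its arguments are lists of equal length, an entry for each row: "dp": the shift along the tool's x, y, z in units of 30 cm (1.0 is 30 cm), a list of three; "rot": the turn, a rotation vector about the tool's x, y, z in units of pi/2 rad (1.0 is pi/2 rad), a list of three; "claw": the opening, from -1 (shut) to 1 (fully open), so that 0 is half open. In form: {"dp": [[x, y, z], ...], "rot": [[ax, ay, az], ...], "claw": [claw, ...]}. A call has 1 to 10 rows; each row is the pose to reach, as a shift and turn from the pose commanded when the call began, along the tool's axes at that moment; what a row does not reach only later rows make up. A row lasts 1/8 s, in which the tool goes at most 62.5 mm and 10.7 degrees, less where a joint would pass 70% of its speed; a pose out of reach is approached as far as the arm can. A call with a number of a shift or a turn outside -1 to 1 is refused whole. A call with a gripper value outside its range is refused whole. The fingers move at their own pace and stop on an object; "force" is the grip in N (left out, the last holds). Time passes only in rows, so rows that repeat a pose let the fingers close. It gives the time, the measured TCP pose, the force, the opening and the grip force at its end, in the units of the state.
- get_state(): the state, without advancing time (a new reading comes with each control period).
- eyes.grab_frame(name): name is "side" or "top"; returns a dict with "image" (480x640x3 uint8, red, green, blue), "K" (3x3 intrinsics, pixels), "R" (3x3) and "t" (3): a world point X has camera coordinates R X + t. Camera axes: x right, y down, z forward; pixel columns grow to the right and rows downward; lengths in m; the calibration is good to about 2 mm. A picture is of the moment at which its call begins. There is no depth.
- ticket.sign_off(): hands the job in; it is judged then, once.
Trained networks look in the newest picture that a camera, given by its name, has taken for a name from the list of things; names that differ only in an ending like _2 or _b are one class to them, and where a whole thing is asked for, a point or a joint stands for the part that bears it (a point fixed in the world has none). Each returns a list of dicts, best first, with "conf" (0 to 1); they miss things now and then, are a little off and sometimes report something else, mostly with a low value. They report only what shows in the picture. A call takes as long as a camera call. They do not tell look-alikes from the thing itself.
- spotter.silhouettes(camera, name): "mask" (480x640 bool, what is visible of it) and "bbox" ([left, top, right, bottom] in pixels, round what is visible of it).
The state is a dict: "t": time; "joint_pos": joint angles; "joint_velocities": joint speeds; "joint_torque": joint torques, N m; "eef_pos": TCP position; "tool_rot": TCP orientation; "wrist_force": force on the tool from outside, world axes, zero at the start; "wrist_torque": the same for the moment, N m; "gripper_width": finger opening in m; "grip_force": force on a finger pad.
Only numpy, scipy, OpenCV 4.12 (cv2) and the standard library are available. Lean on these libraries where they do the work, as an engineer would, in place of code of your own. Each camera call takes 0.05 s, during which the arm holds its last target. There are 200 camera calls.

## Task

Lock the winder's spindle with its steel lock pin: take the pin out of the wooden stand, stand it in the guide hole on top of the winder's bearing block, then swing the crank slowly over the top, away from the robot, until you feel the crank catch as the pin drops into the spindle's hidden cross-hole. Be gentle: do not press hard on the pin before it has dropped in, and do not force the crank once it catches. Then press the pin down through the spindle until its head sits flat on the block, and leave it there, with everything else on the bench where it was.

Things in the scene. Friction and masses are not known exactly. Their poses are not given: they have to be found in the camera images.
- winder: Hand winder bolted to the bench. Origin on the bench under its guide hole; x from its robot side to its far side, y along the level spindle towards the crank, z up. Green base 110 x 210 x 20 mm, y = -150 to +60. Bearing block 56 (x) x 44 (y) mm round the origin, flat steel top 117 mm up. Spindle axis 75 mm up, barrel in the block 18 mm in radius. Tail post at y = -130, 100 mm tall.
- guide_mouth (a point): Centre of the mouth of the vertical guide hole in the block's top, 117 mm above the bench. Hole 13.5 mm wide, 24 mm deep down to the spindle barrel. A pin standing in it rests on the barrel and falls 8 mm by itself when the barrel's cross-hole (square, 14 mm, unseen, right through) comes under it; it then blocks the crank, with about 0.06 rad of play either way.
- crank: Crank on the block's +y side. Origin on the spindle axis above the winder's origin; y along the spindle, z along the arm (upright = z vertical; swings 1.15 rad either way). Starts leaning 0.65 to 0.95 rad to the robot side. Stays where left; turns with up to 4 N at the handle. The cross-hole points up at an unknown angle from 0.15 rad before upright to 0.5 rad past it, leaning away from the robot.
- crank_grip (a point): Grip point on the axis of the crank handle: a wooden sleeve 16 mm thick, 85 mm long, spinning freely on its spigot (y = 41 to 126 mm from the block's centre), parallel to the spindle, 70 mm from its axis, free from above; the point is at y = 85 mm. Once the pin has caught, more than about 10 N here (60 N between pin and spindle) is forcing it.
- pin: Steel lock pin, 90 to 140 g, shank oiled, upright in the stand. Origin at its lower tip, z up. Shank 12 mm thick, 68 mm long, last 4 mm tapering to 7 mm. Head: plain drum 26 mm across, 22 mm tall (68 to 90 mm above the tip). Tip heights over the bench: in the stand 8 mm, on the barrel 93, dropped in 85, home 49 (head on the block). From 85 to 49 it pushes a stiff plug ahead of it: 6 to 8 N.
- stand: Light wooden stand fixed to the bench, 70 (x) x 180 (y) x 48 mm tall, origin at the centre of its underside. Three holes 14.5 mm wide, 40 mm deep, at y = -58, 0 and +58 mm; the lock pin, the punch and the burnisher stand in them in any order.
- punch: Thin steel punch, a headless rod 12 mm in diameter and 105 mm tall, standing in the stand; leave it. Origin at its lower end.
- burnisher: Burnisher with a pear-shaped dark wooden handle 30 mm in diameter, 113 mm tall in all, standing in the stand; leave it. Origin at its lower end.
- mug: Mug, 84 mm across, 95 mm tall, origin under its centre; leave it.
- jar: Amber glass jar, 60 mm across, 75 mm tall, origin under its centre; leave it.
- dish: White dish, 80 mm across, 30 mm tall, origin under its centre; leave it.
- hammer: Hammer lying on the bench, 240 mm long; leave it.
There are look-alikes about, which are no part of the job. Leave any green or purple look-alike of the pin alone.

How it is judged:
On the way, in this order (a step that is already met when the one before it is completed fails the run):
1. the pin stands in the guide hole, resting on the spindle barrel (tip at least 17 mm below the block's top, within 4 mm of the hole's axis) (z of pin in the frame of winder below 0.1 m and horizontal distance between pin and guide_mouth below 0.004 m), for 0.2 s.
2. the crank has been turned until the pin dropped into the cross-hole (tip at least 28 mm below the block's top) (z of pin in the frame of winder below 0.089 m and horizontal distance between pin and guide_mouth below 0.004 m), for 0.1 s.
At the end, for the whole second after the job is handed in: The lock pin is through the spindle, its head within 3 mm of sitting on the block, its tip within 4 mm of the guide hole's axis, upright within 0.08 rad, at rest and released (z of pin in the frame of winder below 0.052 m and horizontal distance between pin and guide_mouth below 0.004 m and angle between pin's own z axis and vertical below 0.08 rad and linear speed of pin below 0.02 m/s); the robot touches nothing.
It fails at once if the crank is forced against the pin, or the pin is forced against the spindle (more than 60 N between pin and spindle) (contact force between pin and crank above 60 N).
It fails at once if the punch or the burnisher is moved by more than 30 mm (distance of any of punch, burnisher from where it was at the start of the episode above 0.03 m).
It fails at once if the mug, jar, dish or hammer is moved by more than 30 mm (distance of any of mug, jar, dish, hammer from where it was at the start of the episode above 0.03 m).
It also fails if it takes over 72 s, if anything falls off the work surface, if the arm or the gripper's body presses on something with over 40 N, if the wrist force passes 120 N, or if a joint passes its speed limit or range.

## Working session

There is one attempt and no reset: what is moved stays moved. The work goes in short steps, Python scripts to look and compute and a tool call to move; the robot and the scene stay as the last step left them, time stands still between calls to the robot, and variables do not carry over. Pictures are saved under pics/ and viewed, at most 10 in all, crops included, and the job is handed in when it is done.

Besides the shell and the picture viewer there is one more tool, called after "Request:" in YAML: its name, and indented under it one key for each argument. move_arm: Moves the arm, as the interface text tells. Its arguments: {"type":"object","properties":{"dp":{"type":"array"},"rot":{"type":"array"},"claw":{"type":"array"},"force":{"type":"number"}},"required":["dp","rot","claw"]}

```bash
ls; mkdir -p pics; python3 - <<'E'
from station import get_state, eyes, spotter
import cv2,numpy as np
s=get_state(); print({k:np.round(v,3).tolist() for k,v in s.items()})
for c in("side","top"):
    f=eyes.grab_frame(c); cv2.imwrite(f"pics/{c}0.png",f["image"][:,:,::-1]); print(c,f["K"].tolist(),np.round(f["R"],4).tolist(),f["t"].tolist(), (-f["R"].T@f["t"]).round(3))
    for n in("winder","crank","pin","stand","punch","burnisher","mug","hammer","jar","dish"):
        print(n,[(round(float(d["conf"]),2),np.array(d["bbox"]).astype(int).tolist()) for d in spotter.silhouettes(c,n)][:4])
E
```

```text
pics
{'t': 0.0, 'joint_pos': [1.161, 0.322, -0.07, 1.452, 0.023, 1.371, -0.057], 'joint_velocities': [-0.001, 0.001, 0.001, 0.0, -0.0, 0.001, 0.001], 'joint_torque': [-0.0, -49.13, -0.404, -31.254, -0.064, 0.044, 0.0], 'eef_pos': [0.267, -0.592, 0.221], 'tool_rot': [[0.912, 0.411, -0.001], [0.411, -0.912, 0.002], [-0.0, -0.002, -1.0]], 'wrist_force': [-0.288, 1.087, -0.469], 'wrist_torque': [0.033, -0.014, 0.019], 'grip_force': 0.0, 'gripper_width': 0.087}
side [[616.7960757382741, 0.0, 306.24653969008006], [0.0, 616.7960757382741, 244.64818797182136], [0.0, 0.0, 1.0]] [[0.9899, -0.1414, -0.0046], [-0.1143, -0.7807, -0.6144], [0.0832, 0.6087, -0.789]] [-0.5212658994978666, 0.09955633763064768, 1.420854652729081] [ 0.409 -0.861  1.18 ]
winder [(0.72, [263, 137, 325, 258]), (0.51, [338, 348, 346, 370])]
crank [(0.66, [331, 325, 339, 346]), (0.63, [258, 138, 304, 218])]
pin [(0.75, [335, 349, 347, 373]), (0.71, [330, 291, 369, 320]), (0.53, [377, 322, 390, 346]), (0.48, [356, 417, 372, 443])]
stand [(0.79, [312, 322, 367, 419]), (0.18, [264, 137, 327, 259])]
punch []
burnisher [(0.82, [
[... 473 characters left out ...]
7, -0.1801], [0.18, -0.013, -0.9836]] [-0.02477996093954846, 0.5344473705604929, 1.131152462512989] [ 0.322 -0.014  1.209]
winder [(0.74, [176, 228, 309, 278]), (0.58, [402, 217, 481, 254])]
crank [(0.57, [181, 248, 293, 272])]
pin [(0.69, [438, 226, 453, 239]), (0.54, [490, 219, 511, 232]), (0.45, [414, 182, 426, 204])]
stand [(0.95, [402, 217, 479, 256])]
punch [(0.49, [413, 231, 423, 240])]
burnisher [(0.56, [463, 222, 477, 238])]
mug [(0.72, [325, 145, 377, 186]), (0.5, [178, 231, 309, 277]), (0.49, [286, 130, 310, 163])]
hammer [(0.91, [106, 303, 151, 409])]
jar [(0.67, [107, 303, 152, 409]), (0.56, [285, 130, 308, 164])]
dish [(0.92, [362, 198, 391, 232]), (0.74, [285, 131, 310, 161])]
```

```bash
python3 - <<'E'
import cv2,numpy as np
a=cv2.imread("pics/side0.png")[110:460,130:440]; b=cv2.imread("pics/top0.png")[120:290,160:530]
cv2.imwrite("pics/a.png",cv2.resize(a,(531,600),interpolation=cv2.INTER_CUBIC)); cv2.imwrite("pics/b.png",cv2.resize(b,(800,368),interpolation=cv2.INTER_CUBIC))
E
```

```text
(no output)
```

View pics/a.png

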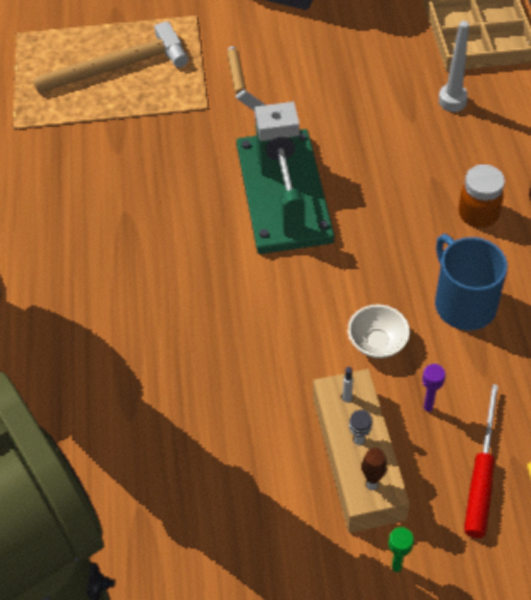

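View pics/b.png

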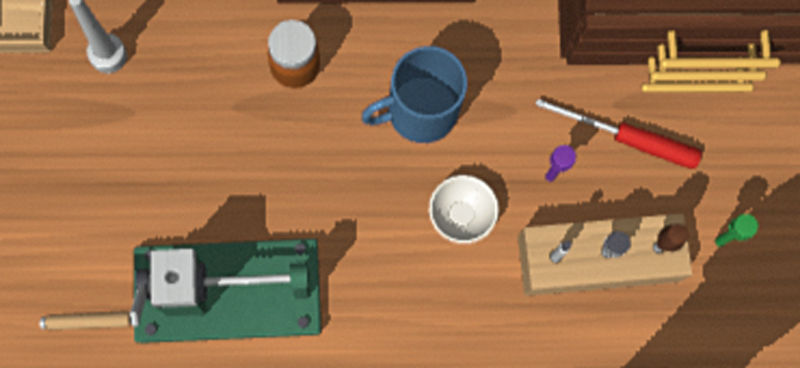

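Candidates: middle drum-headed steel piece (side ≈(340,357), top ≈(445,231)); punch (side 332,335); burnisher (348,380); green look-alike (363,425); purple look-alike (382,330). The grey steel drum-headed one in the middle hole is the pin. I'll check it with a close crop.

```bash
python3 - <<'E'
import cv2,numpy as np
s=cv2.imread("pics/side0.png"); t=cv2.imread("pics/top0.png")
def c(im,x,y,w,h): 
    o=cv2.resize(im[y:y+h,x:x+w],(400,300),interpolation=cv2.INTER_CUBIC); return o
top=np.hstack([c(t,400,205,80,60),c(s,305,325,80,60)])
bot=np.hstack([c(t,170,200,160,120),c(s,240,130,120,90)])
cv2.imwrite("pics/c.png",np.vstack([top,bot]))
E
```

```text
(no output)
```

View pics/c.png

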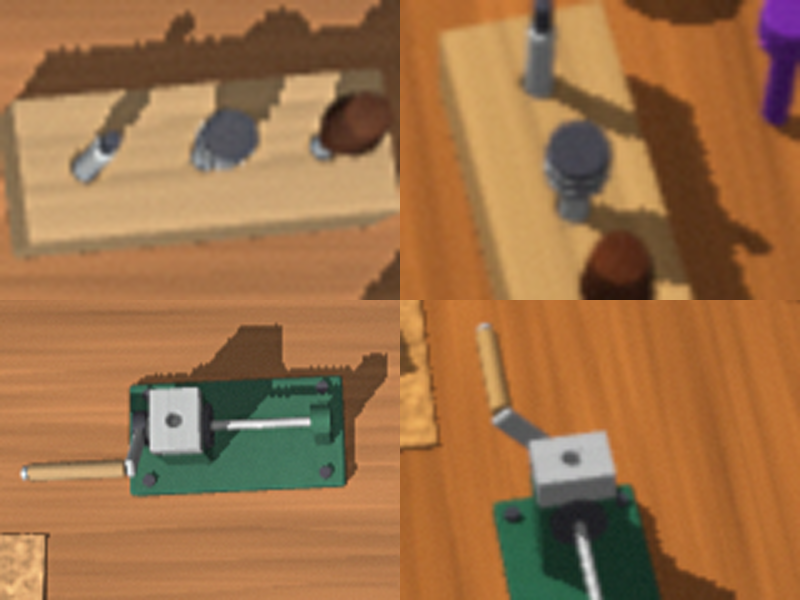

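```bash
cat > h.py <<'E'
import numpy as np
from station import eyes
from scipy.optimize import least_squares
F={c:eyes.grab_frame(c) for c in("side","top")}
def proj(c,X):
    f=F[c]; p=f["K"]@(f["R"]@np.asarray(X,float)+f["t"]); return p[:2]/p[2]
def ray(c,uv,z):
    f=F[c]; d=f["R"].T@np.linalg.solve(f["K"],[uv[0],uv[1],1]); o=-f["R"].T@f["t"]; return o+d*(z-o[2])/d[2]
T=lambda x,y:np.array([170+x*.4,200+y*.4]); S=lambda x,y:np.array([240+(x-400)*.3,130+(y-300)*.3]) 
E
python3 - <<'E'
from h import *
T=lambda x,y:np.array([170+x*.4,200+(y-300)*.4])
pt,ps=(446.2,231.8),(340.6,354.8)
print("pin",ray("top",pt,.098),ray("side",ps,.098))
print("mouth",ray("top",T(174,420),.117),ray("side",S(571,458),.117))
obs=[("top",T(174,420),(0,0,.117)),("side",S(571,458),(0,0,.117)),
("top",T(131,386),(.055,.06,.02)),("top",T(342,377),(.055,-.15,.02)),("top",T(345,485),(-.055,-.15,.02)),("top",T(131,495),(-.055,.06,.02)),
("top",T(150,390),(.028,.022,.117)),("top",T(199,388),(.028,-.022,.117)),("top",T(152,452),(-.028,.022,.117)),("top",T(203,450),(-.028,-.022,.117)),
("top",T(24,473),126),("top",T(129,467),41),("side",S(486,326),126),("side",S(497,412),41)]
def res(p):
    x,y,w,a=p; o=[]
    for c,uv,X in obs:
        if not isinstance(X,tuple): X=(-.07*np.sin(a),X/1000,.075+.07*np.cos(a))
        W=(x+X[0]*np.cos(w)-X[1]*np.sin(w),y+X[0]*np.sin(w)+X[1]*np.cos(w),X[2]); o.append(proj(c,W)-uv)
    return np.ravel(o)
s=least_squares(res,[.4,.2,0,.8],loss="soft_l1"); print(s.x.round(4)); print(res(s.x).reshape(-1,2).round(1).tolist())
# stand yaw from top front corners
T1=lambda x,y:(400+x/5,205+y/5)
a,b=ray("top",T1(14,100),.048),ray("top",T1(20,244),.048); print("stand edge",a,b)
for n,q in(("punch base",(88,178)),("burn base",(320,151)),("pin base",None)):
    if q: print(n,ray("top",T1(*q),.048))
E
```

```text
pin [ 0.54894173 -0.30469113  0.098     ] [ 0.55108131 -0.30560388  0.098     ]
mouth [0.51101826 0.1667879  0.117     ] [0.51472391 0.16566915 0.117     ]
[0.5111 0.1658 0.0361 0.6476]
[[0.4, -0.0], [-1.5, 0.1], [-0.8, -0.8], [0.4, -0.7], [0.9, 0.5], [-0.5, 0.3], [0.1, 0.1], [0.1, 0.1], [-0.5, -0.1], [-1.1, -0.1], [2.1, -0.9], [-1.0, -0.2], [-1.1, 2.0], [0.4, 0.1]]
stand edge [ 0.57659125 -0.21361814  0.048     ] [ 0.50621244 -0.21389819  0.048     ]
punch base [ 0.53805394 -0.24779929  0.048     ]
burn base [ 0.55052701 -0.36033016  0.048     ]
```

Confirmed: the grey steel drum-headed pin in the middle hole (top crop px (231,134) → full (446,232)), block hole at full (240,248) top / (291,177) side. Pin ≈ (0.550,-0.305), mouth ≈ (0.512,0.166), winder yaw 0.036, crank at -0.65 rad. Moving.

Request:
move_arm:
  dp:
    - [0.2,-0.08,0.0]
    - [0.4,-0.16,0.0]
    - [0.6,-0.24,0.0]
    - [0.75,-0.3,0.05]
    - [0.9,-0.35,0.1]
    - [0.9,-0.35,0.1]
    - [0.9,-0.35,0.1]
    - [0.9,-0.35,0.1]
    - [0.9,-0.35,0.1]
    - [0.9,-0.35,0.1]
  rot:
    - [0,0,-0.1]
    - [0,0,-0.2]
    - [0,0,-0.3]
    - [0,0,-0.4]
    - [0,0,-0.5]
    - [0,0,-0.6]
    - [0,0,-0.7]
    - [0,0,-0.73]
    - [0,0,-0.73]
    - [0,0,-0.73]
  claw: [0.4,0.4,0.4,0.4,0.4,0.4,0.4,0.4,0.4,0.4]
  force: 15

```text
t: 2.45
eef_pos: [0.4702, -0.3858, 0.1926]
tool_rot: [[0.001, 1.0, 0.0], [1.0, -0.001, -0.0], [-0.0, 0.0, -1.0]]
wrist_force: [1.6, -0.7, -0.2]
gripper_width: 0.061
grip_force: 0.0
```

```bash
cat > g.py <<'E'
import sys,numpy as np
from station import get_state
s=get_state(); R=np.array(s["tool_rot"]); print("t",s["t"],"pos",np.round(s["eef_pos"],4),"w",round(s["gripper_width"],4),"F",np.round(s["wrist_force"],1)); print(R.round(3).tolist())
if len(sys.argv)>3:
    d=np.array(list(map(float,sys.argv[1:4])))-s["eef_pos"]; print("dp",(R.T@d/.3).round(4), "tilt-fix rot", )
    from scipy.spatial.transform import Rotation as Q
    x=np.radians(float(sys.argv[4])) if len(sys.argv)>4 else np.pi/2
    W=np.array([[np.cos(x),np.sin(x),0],[np.sin(x),-np.cos(x),0],[0,0,-1]]); print((Q.from_matrix(R.T@W).as_rotvec()/(np.pi/2)).round(4))
E
python3 g.py 0.55 -0.305 0.13
```

```text
t 2.45 pos [ 0.4702 -0.3858  0.1926] w 0.061 F [ 1.6 -0.7 -0.2]
[[0.001, 1.0, 0.0], [1.0, -0.001, -0.0], [-0.0, 0.0, -1.0]]
dp [0.2698 0.2657 0.2087] tilt-fix rot
[ 0.      0.0001 -0.0008]
```

Request:
move_arm:
  dp:
    - [0.14,0.13,0.0]
    - [0.27,0.266,0.05]
    - [0.27,0.266,0.1]
    - [0.27,0.266,0.2]
    - [0.27,0.266,0.3]
    - [0.27,0.266,0.395]
    - [0.27,0.266,0.395]
    - [0.27,0.266,0.395]
    - [0.27,0.266,0.395]
    - [0.27,0.266,0.395]
  rot:
    - [0,0,0]
    - [0,0,0]
    - [0,0,0]
    - [0,0,0]
    - [0,0,0]
    - [0,0,0]
    - [0,0,0]
    - [0,0,0]
    - [0,0,0]
    - [0,0,0]
  claw: [0.4,0.4,0.4,0.4,0.4,0.4,0.4,-0.6,-0.6,-0.6]
  force: 15

```text
t: 3.7
eef_pos: [0.5506, -0.3052, 0.0753]
tool_rot: [[0.0, 1.0, 0.002], [1.0, -0.0, -0.001], [-0.001, 0.002, -1.0]]
wrist_force: [-0.4, -0.4, 0.1]
gripper_width: 0.0383
grip_force: 0.0
```

Request:
move_arm:
  dp:
    - [0,0,0]
    - [0,0,0]
    - [0,0,0]
    - [0,0,0]
    - [0,0,-0.05]
    - [0,0,-0.12]
    - [0,0,-0.25]
    - [0,0,-0.4]
    - [0,0,-0.45]
    - [0,0,-0.45]
  rot:
    - [0,0,0]
    - [0,0,0]
    - [0,0,0]
    - [0,0,0]
    - [0,0,0]
    - [0,0,0]
    - [0,0,0]
    - [0,0,0]
    - [0,0,0]
    - [0,0,0]
  claw: [-0.7,-0.7,-0.7,-0.7,-0.7,-0.7,-0.7,-0.7,-0.7,-0.7]
  force: 20

```text
t: 4.95
eef_pos: [0.5506, -0.305, 0.2106]
tool_rot: [[0.0, 1.0, 0.002], [1.0, -0.0, -0.001], [-0.001, 0.002, -1.0]]
wrist_force: [0.5, -1.0, -0.5]
gripper_width: 0.0259
grip_force: 20.0
```

```bash
python3 g.py 0.5125 0.166 0.205
```

```text
t 4.95 pos [ 0.5506 -0.305   0.2106] w 0.0259 F [ 0.5 -1.  -0.5]
[[0.0, 1.0, 0.002], [1.0, -0.0, -0.001], [-0.001, 0.002, -1.0]]
dp [ 1.5699 -0.1273  0.016 ] tilt-fix rot
[ 0.0013  0.001  -0.0002]
```

Request:
move_arm:
  dp:
    - [0.08,0,-0.02]
    - [0.2,0,-0.03]
    - [0.35,-0.02,-0.03]
    - [0.5,-0.04,-0.03]
    - [0.65,-0.06,-0.03]
    - [0.8,-0.08,-0.03]
    - [0.9,-0.1,-0.03]
    - [1.0,-0.12,-0.03]
    - [1.0,-0.127,-0.03]
  rot:
    - [0,0,0]
    - [0,0,0]
    - [0,0,0]
    - [0,0,0]
    - [0,0,0]
    - [0,0,0]
    - [0,0,0]
    - [0,0,0]
    - [0,0,0]
  claw: [-0.7,-0.7,-0.7,-0.7,-0.7,-0.7,-0.7,-0.7,-0.7]

```text
t: 6.08
eef_pos: [0.5101, -0.0, 0.2169]
tool_rot: [[-0.007, 1.0, -0.003], [1.0, 0.007, 0.001], [0.001, -0.003, -1.0]]
wrist_force: [0.1, 0.1, -1.2]
gripper_width: 0.0255
grip_force: 20.0
```

Request:
move_arm:
  dp:
    - [0.1,0,0]
    - [0.22,0,0]
    - [0.35,0,0]
    - [0.47,0,0]
    - [0.54,0,0]
    - [0.57,0,0.03]
    - [0.57,0,0.06]
    - [0.57,0,0.06]
    - [0.57,0,0.06]
  rot:
    - [0,0,0]
    - [0,0,0]
    - [0,0,0]
    - [0,0,0]
    - [0,0,0]
    - [0,0,0]
    - [0,0,0]
    - [0,0,0]
    - [0,0,0]
  claw: [-0.7,-0.7,-0.7,-0.7,-0.7,-0.7,-0.7,-0.7,-0.7]

```text
t: 7.2
eef_pos: [0.5123, 0.165, 0.1998]
tool_rot: [[0.002, 1.0, -0.0], [1.0, -0.002, -0.001], [-0.001, -0.0, -1.0]]
wrist_force: [0.4, -0.6, -1.6]
gripper_width: 0.0253
grip_force: 20.0
```

```bash
python3 g.py 0.5125 0.166 0.197; python3 - <<'E'
from h import *
import cv2
p=[];
for c,(x,y) in(("side",(251,120)),("top",(190,200))):
    im=F[c]["image"][:,:,::-1]; cv2.imwrite(f"pics/h_{c}.png",im); p.append(cv2.resize(im[y:y+90,x:x+80],(400,450),interpolation=cv2.INTER_CUBIC))
cv2.imwrite("pics/h.png",np.hstack(p))
E
```

```text
t 7.2 pos [0.5123 0.165  0.1998] w 0.0253 F [ 0.4 -0.6 -1.6]
[[0.002, 1.0, -0.0], [1.0, -0.002, -0.001], [-0.001, -0.0, -1.0]]
dp [0.0034 0.0007 0.0094] tilt-fix rot
[-0.0002  0.0003 -0.0014]
```

View pics/h.png

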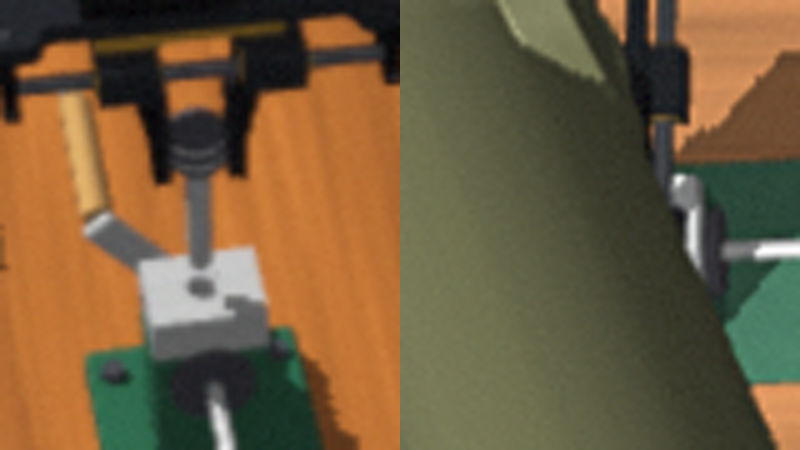

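The pin hovers over the block: tip at side px (291,173), hole at (291.3,177.4). The top view is blocked by the arm.

```bash
python3 - <<'E'
from h import *
t=(.5123,.165)
for z in (.117,.130,.133,.136,.2,.223): print(z,proj("side",(*t,z)).round(2))
print("obs hole",(251+201/5,120+287/5),"tip",(251+200/5,120+265/5))
print(proj("side",(.5133,.165,.117))-proj("side",(*t,.117)),proj("side",(.5123,.166,.117))-proj("side",(*t,.117)))
# pin head top centre seen at crop (198,127)
print("head obs",(251+198/5,120+125/5),"pred",proj("side",(*t,.133+.09)))
E
```

```text
0.117 [290.33 177.71]
0.13 [290.19 173.87]
0.133 [290.16 172.97]
0.136 [290.13 172.08]
0.2 [289.42 152.22]
0.223 [289.15 144.73]
obs hole (291.2, 177.4) tip (291.0, 173.0)
[ 0.41578647 -0.04413497] [-0.05264172 -0.29938085]
head obs (290.6, 145.0) pred [289.15106266 144.73327421]
```

Request:
move_arm:
  dp:
    - [0.003,0.001,0.0]
    - [0.003,0.001,0.015]
    - [0.003,0.001,0.03]
    - [0.003,0.001,0.045]
    - [0.003,0.001,0.06]
    - [0.003,0.001,0.07]
    - [0.003,0.001,0.07]
  rot:
    - [0,0,0]
    - [0,0,0]
    - [0,0,0]
    - [0,0,0]
    - [0,0,0]
    - [0,0,0]
    - [0,0,0]
  claw: [-0.7,-0.7,-0.7,-0.7,-0.7,-0.7,-0.7]

```text
t: 8.28
eef_pos: [0.5124, 0.1671, 0.1788]
tool_rot: [[0.0, 1.0, -0.0], [1.0, -0.0, -0.0], [-0.0, -0.0, -1.0]]
wrist_force: [-0.1, -0.3, -0.9]
gripper_width: 0.0256
grip_force: 20.0
```

Request:
move_arm:
  dp:
    - [0,0,0.01]
    - [0,0,0.02]
    - [0,0,0.03]
    - [0,0,0.04]
    - [0,0,0.04]
  rot:
    - [0,0,0]
    - [0,0,0]
    - [0,0,0]
    - [0,0,0]
    - [0,0,0]
  claw: [-0.7,-0.7,-0.7,-0.7,-0.7]

```text
t: 8.9
eef_pos: [0.5124, 0.167, 0.1668]
tool_rot: [[0.0, 1.0, -0.0], [1.0, -0.0, -0.0], [-0.0, -0.0, -1.0]]
wrist_force: [1.7, -0.7, -1.1]
gripper_width: 0.0255
grip_force: 20.0
```

Request:
move_arm:
  dp:
    - [0,0,0.01]
    - [0,0,0.017]
    - [0,0,0.017]
    - [0,0,0.017]
    - [0,0,0.017]
    - [0,0,0.017]
    - [0,0,0.017]
  rot:
    - [0,0,0]
    - [0,0,0]
    - [0,0,0]
    - [0,0,0]
    - [0,0,0]
    - [0,0,0]
    - [0,0,0]
  claw: [-0.7,-0.7,-0.3,-0.1,0.1,0.1,0.1]

```text
t: 9.78
eef_pos: [0.5124, 0.1671, 0.162]
tool_rot: [[0.0, 1.0, 0.0], [1.0, -0.0, -0.0], [-0.0, 0.0, -1.0]]
wrist_force: [-0.1, 0.5, 0.3]
gripper_width: 0.0475
grip_force: 0.0
```

```bash
python3 g.py 0.5125 0.166 0.197; python3 - <<'E'
from h import *
import cv2
im=F["side"]["image"][:,:,::-1]; cv2.imwrite("pics/r.png",im); cv2.imwrite("pics/r1.png",cv2.resize(im[120:210,241:341],(400,360),interpolation=cv2.INTER_CUBIC))
print("head pred z=.183",proj("side",(.512,.166,.183)),"dropped",proj("side",(.512,.166,.175)))
E
```

```text
t 9.775 pos [0.5124 0.1671 0.162 ] w 0.0475 F [-0.1  0.5  0.3]
[[0.0, 1.0, 0.0], [1.0, -0.0, -0.0], [-0.0, 0.0, -1.0]]
dp [-0.0037  0.0004 -0.1168] tilt-fix rot
[ 0.      0.0001 -0.0002]
head pred z=.183 [289.42784173 157.344341  ] dropped [289.51823661 159.85595893]
```

View pics/r1.png

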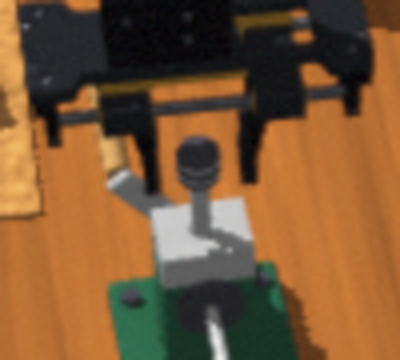

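Pin stands on the barrel (head top at side px ≈(290.5,158), predicted 157.3 for tip at 93 mm). Next: the crank handle at ≈(0.467,0.249,0.131).

Request:
move_arm:
  dp:
    - [0,0,-0.1]
    - [0,0,-0.2]
    - [0,0,-0.25]
    - [0.1,-0.06,-0.25]
    - [0.2,-0.12,-0.25]
    - [0.274,-0.152,-0.25]
    - [0.274,-0.152,-0.25]
    - [0.274,-0.152,-0.2]
    - [0.274,-0.152,-0.1]
    - [0.274,-0.152,-0.1]
  rot:
    - [0,0,0]
    - [0,0,0]
    - [0,0,0]
    - [0,0,0]
    - [0,0,0]
    - [0,0,0]
    - [0,0,0]
    - [0,0,0]
    - [0,0,0]
    - [0,0,0]
  claw: [0.1,0.1,0.1,0.1,0.1,0.1,0.1,0.1,0.1,0.1]

```text
t: 11.12
eef_pos: [0.4658, 0.2466, 0.1888]
tool_rot: [[0.003, 1.0, -0.005], [1.0, -0.003, -0.003], [-0.003, -0.005, -1.0]]
wrist_force: [-1.7, -0.5, 0.4]
gripper_width: 0.048
grip_force: 0.0
```

```bash
python3 g.py 0.4667 0.2494 0.118; python3 - <<'E'
from h import *
import cv2
o=[]
for c,(x,y) in(("side",(231,90)),("top",(150,210))):
    im=F[c]["image"][:,:,::-1]; cv2.imwrite(f"pics/k_{c}.png",im); o.append(cv2.resize(im[y:y+100,x:x+80],(400,500),interpolation=cv2.INTER_CUBIC))
cv2.imwrite("pics/k.png",np.hstack(o))
E
```

```text
t 11.125 pos [0.4658 0.2466 0.1888] w 0.048 F [-1.7 -0.5  0.4]
[[0.003, 1.0, -0.005], [1.0, -0.003, -0.003], [-0.003, -0.005, -1.0]]
dp [0.01   0.0044 0.2361] tilt-fix rot
[-0.0035  0.0016 -0.0017]
```

View pics/k.png

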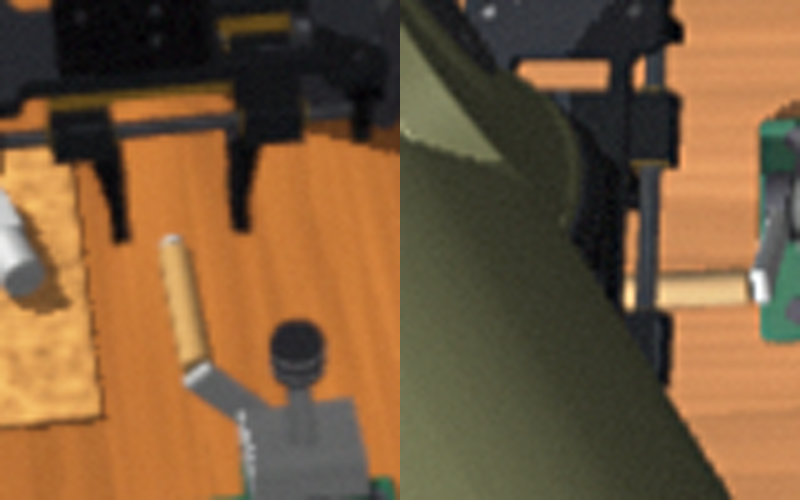

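The open fingers straddle the handle's line (handle at side px ≈(268,150); pin still standing at (290,158)). Descending.

Request:
move_arm:
  dp:
    - [0.01,0.003,0.06]
    - [0.01,0.003,0.12]
    - [0.01,0.003,0.18]
    - [0.01,0.003,0.23]
    - [0.01,0.003,0.23]
    - [0.01,0.003,0.23]
    - [0.01,0.003,0.23]
  rot:
    - [0,0,0]
    - [0,0,0]
    - [0,0,0]
    - [0,0,0]
    - [0,0,0]
    - [0,0,0]
    - [0,0,0]
  claw: [0.1,0.1,0.1,0.1,0.1,-0.4,-0.4]
  force: 5

```text
t: 12.1
eef_pos: [0.4682, 0.2526, 0.1236]
tool_rot: [[0.0, 1.0, 0.001], [1.0, -0.0, 0.0], [0.0, 0.001, -1.0]]
wrist_force: [0.7, 0.1, 0.0]
gripper_width: 0.0352
grip_force: 0.0
```

Request:
move_arm:
  dp:
    - [0,0,0]
    - [0,0.01,0]
    - [0,0.02,0]
    - [0,0.03,0]
    - [0,0.04,0]
    - [0,0.05,0]
    - [0,0.06,0]
    - [0,0.07,0]
    - [0,0.08,0]
    - [0,0.08,0]
  rot:
    - [0,0,0]
    - [0,0,0]
    - [0,0,0]
    - [0,0,0]
    - [0,0,0]
    - [0,0,0]
    - [0,0,0]
    - [0,0,0]
    - [0,0,0]
    - [0,0,0]
  claw: [-0.4,-0.4,-0.4,-0.4,-0.4,-0.4,-0.4,-0.4,-0.4,-0.4]

```text
t: 13.35
eef_pos: [0.4924, 0.252, 0.1229]
tool_rot: [[0.001, 1.0, 0.001], [1.0, -0.001, -0.0], [-0.0, 0.001, -1.0]]
wrist_force: [-0.7, 0.6, 0.0]
gripper_width: 0.026
grip_force: 0.7
```

```bash
cat > m.py <<'E'
from h import *
from station import get_state
import cv2,os
s=get_state(); b=np.load("base.npy") if os.path.exists("base.npy") else None
# template-match the pin's head in the side camera against the standing reference
im=F["side"]["image"].astype(np.uint8); 
if b is None: np.save("base.npy",im); b=im
T=b[150:168,280:301]; r=cv2.matchTemplate(im[140:180,270:311],T,cv2.TM_CCOEFF_NORMED); _,v,_,l=cv2.minMaxLoc(r)
print("x",s["eef_pos"].__getitem__(0) if 1 else 0,"F",np.round(s["wrist_force"],1),"w",round(s["gripper_width"],4),"head shift",l[0]-10,l[1]-10,round(v,2),"t",s["t"])
cv2.imwrite("pics/m.png",cv2.resize(im[90:190,231:311,::-1],(400,500),interpolation=cv2.INTER_CUBIC))
E
python3 m.py
```

```text
x 0.4923413226956873 F [-0.9  0.4 -0.4] w 0.0262 head shift 0 0 1.0 t 13.45
```

View pics/m.png

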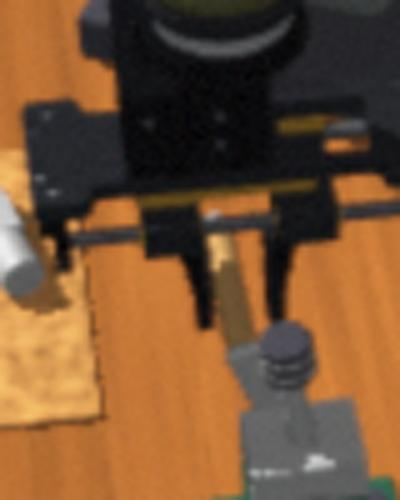

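The crank follows the left finger (handle base at side px ≈(279,160)); pin head at ≈(288,158), leaning slightly. Now slow small steps.

Request:
move_arm:
  dp:
    - [0,0.004,0]
    - [0,0.008,0]
    - [0,0.012,0]
    - [0,0.016,0]
    - [0,0.016,0]
  rot:
    - [0,0,0]
    - [0,0,0]
    - [0,0,0]
    - [0,0,0]
    - [0,0,0]
  claw: [-0.4,-0.4,-0.4,-0.4,-0.4]

```text
t: 14.08
eef_pos: [0.4967, 0.252, 0.1229]
tool_rot: [[0.0, 1.0, 0.0], [1.0, -0.0, -0.0], [-0.0, 0.0, -1.0]]
wrist_force: [-1.6, -0.3, 0.1]
gripper_width: 0.026
grip_force: 1.0
```

```bash
python3 m.py
```

```text
x 0.4967244207753267 F [-1.7 -0.6  0.5] w 0.0263 head shift 1 0 0.92 t 14.175
```

Request:
move_arm:
  dp:
    - [0,0.004,0]
    - [0,0.008,0]
    - [0,0.012,0]
    - [0,0.012,0]
  rot:
    - [0,0,0]
    - [0,0,0]
    - [0,0,0]
    - [0,0,0]
  claw: [-0.4,-0.4,-0.4,-0.4]

```text
t: 14.68
eef_pos: [0.5003, 0.2522, 0.1229]
tool_rot: [[0.0, 1.0, 0.0], [1.0, -0.0, -0.0], [-0.0, 0.0, -1.0]]
wrist_force: [-1.8, -1.6, 0.8]
gripper_width: 0.0264
grip_force: 1.0
```

```bash
python3 m.py
```

```text
x 0.5003080046076528 F [-1.3 -1.4 -0.6] w 0.0266 head shift 2 -1 0.79 t 14.775
```

Request:
move_arm:
  dp:
    - [0,0.004,0]
    - [0,0.008,0]
    - [0,0.012,0]
    - [0,0.012,0]
  rot:
    - [0,0,0]
    - [0,0,0]
    - [0,0,0]
    - [0,0,0]
  claw: [-0.4,-0.4,-0.4,-0.4]

```text
t: 15.28
eef_pos: [0.5039, 0.2523, 0.1229]
tool_rot: [[0.0, 1.0, 0.0], [1.0, -0.0, 0.0], [0.0, 0.0, -1.0]]
wrist_force: [-2.1, -0.2, 0.3]
gripper_width: 0.0262
grip_force: 0.9
```

```bash
python3 m.py
```

```text
x 0.5039163615593867 F [-1.8 -0.2  0.3] w 0.0262 head shift 0 2 0.7 t 15.375
```

Request:
move_arm:
  dp:
    - [0,0.004,0]
    - [0,0.008,0]
    - [0,0.012,0]
    - [0,0.012,0]
  rot:
    - [0,0,0]
    - [0,0,0]
    - [0,0,0]
    - [0,0,0]
  claw: [-0.4,-0.4,-0.4,-0.4]

```text
t: 15.88
eef_pos: [0.5075, 0.2525, 0.1229]
tool_rot: [[0.0, 1.0, 0.0], [1.0, -0.0, 0.0], [0.0, 0.0, -1.0]]
wrist_force: [-2.1, -0.1, 0.3]
gripper_width: 0.0263
grip_force: 0.9
```

```bash
python3 m.py
```

```text
x 0.5074829272411213 F [-1.8  0.1  0.6] w 0.0263 head shift 0 2 0.68 t 15.975
```

View pics/m.png

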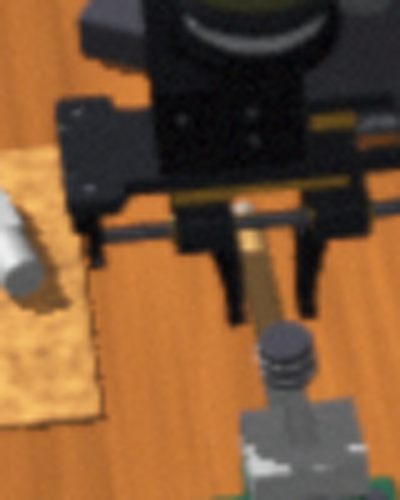

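Not dropped yet: head still at side px (288,158). The wide template is picking up the background, so I'm tightening it.

```bash
cp pics/m.png pics/m_ref.png; rm base.npy; sed -i 's/^T=.*/up=lambda a:cv2.resize(cv2.cvtColor(a,cv2.COLOR_RGB2GRAY),None,fx=4,fy=4,interpolation=cv2.INTER_CUBIC)\nT=up(b[153:168,282:295]); r=cv2.matchTemplate(up(im[145:178,276:301]),T,cv2.TM_CCOEFF_NORMED); _,v,_,l=cv2.minMaxLoc(r); l=(l[0]\/4+4,l[1]\/4+2)/' m.py; python3 m.py
```

```text
x 0.5074547585005212 F [-2.9 -0.5  0.3] w 0.0263 head shift 0.0 0.0 1.0 t 16.075
```

Request:
move_arm:
  dp:
    - [0,0.004,0]
    - [0,0.008,0]
    - [0,0.012,0]
    - [0,0.012,0]
  rot:
    - [0,0,0]
    - [0,0,0]
    - [0,0,0]
    - [0,0,0]
  claw: [-0.4,-0.4,-0.4,-0.4]

```text
t: 16.58
eef_pos: [0.5111, 0.2525, 0.123]
tool_rot: [[0.0, 1.0, 0.0], [1.0, -0.0, 0.0], [0.0, 0.0, -1.0]]
wrist_force: [-2.6, 0.9, -0.6]
gripper_width: 0.026
grip_force: 0.9
```

```bash
python3 m.py
```

```text
x 0.5110711038927906 F [-1.6  1.2 -0. ] w 0.0258 head shift 0.25 0.0 0.94 t 16.675
```

Request:
move_arm:
  dp:
    - [0,0.004,0]
    - [0,0.008,0]
    - [0,0.012,0]
    - [0,0.012,0]
  rot:
    - [0,0,0]
    - [0,0,0]
    - [0,0,0]
    - [0,0,0]
  claw: [-0.4,-0.4,-0.4,-0.4]

```text
t: 17.18
eef_pos: [0.5147, 0.2524, 0.123]
tool_rot: [[0.0, 1.0, 0.0], [1.0, -0.0, 0.0], [0.0, 0.0, -1.0]]
wrist_force: [-1.2, 1.1, 0.5]
gripper_width: 0.0264
grip_force: 0.8
```

```bash
python3 m.py
```

```text
x 0.5146906293613239 F [-1.7  0.8  1.1] w 0.0262 head shift 0.25 0.0 0.88 t 17.275
```

Request:
move_arm:
  dp:
    - [0,0.004,0]
    - [0,0.008,0]
    - [0,0.012,0]
    - [0,0.012,0]
  rot:
    - [0,0,0]
    - [0,0,0]
    - [0,0,0]
    - [0,0,0]
  claw: [-0.4,-0.4,-0.4,-0.4]

```text
t: 17.77
eef_pos: [0.5183, 0.2523, 0.1229]
tool_rot: [[0.0, 1.0, 0.0], [1.0, -0.0, -0.0], [-0.0, 0.0, -1.0]]
wrist_force: [-1.7, 1.3, -0.1]
gripper_width: 0.0265
grip_force: 0.8
```

```bash
python3 m.py
```

```text
x 0.5183095324661233 F [-1.4  1.4 -0.3] w 0.0266 head shift 0.25 0.0 0.84 t 17.875
```

Request:
move_arm:
  dp:
    - [0,0.004,0]
    - [0,0.008,0]
    - [0,0.012,0]
    - [0,0.012,0]
  rot:
    - [0,0,0]
    - [0,0,0]
    - [0,0,0]
    - [0,0,0]
  claw: [-0.4,-0.4,-0.4,-0.4]

```text
t: 18.38
eef_pos: [0.5219, 0.2522, 0.1229]
tool_rot: [[0.0, 1.0, 0.0], [1.0, -0.0, -0.0], [-0.0, 0.0, -1.0]]
wrist_force: [-1.2, 0.7, -0.4]
gripper_width: 0.0259
grip_force: 0.8
```

```bash
python3 m.py
```

```text
x 0.5218957069810319 F [-0.4  0.4 -0. ] w 0.0265 head shift 0.5 0.25 0.81 t 18.475
```

Request:
move_arm:
  dp:
    - [0,0.004,0]
    - [0,0.008,0]
    - [0,0.012,0]
    - [0,0.012,0]
  rot:
    - [0,0,0]
    - [0,0,0]
    - [0,0,0]
    - [0,0,0]
  claw: [-0.4,-0.4,-0.4,-0.4]

```text
t: 18.98
eef_pos: [0.5255, 0.2523, 0.1229]
tool_rot: [[0.0, 1.0, 0.0], [1.0, -0.0, 0.0], [0.0, 0.0, -1.0]]
wrist_force: [-1.4, 0.9, -0.6]
gripper_width: 0.0261
grip_force: 0.8
```

```bash
python3 m.py
```

```text
x 0.5254621348942522 F [-2.6  1.5 -0.1] w 0.0262 head shift 1.0 0.25 0.73 t 19.075
```

Request:
move_arm:
  dp:
    - [0,0.004,0]
    - [0,0.008,0]
    - [0,0.012,0]
    - [0,0.012,0]
  rot:
    - [0,0,0]
    - [0,0,0]
    - [0,0,0]
    - [0,0,0]
  claw: [-0.4,-0.4,-0.4,-0.4]

```text
t: 19.58
eef_pos: [0.5291, 0.2522, 0.1229]
tool_rot: [[0.0, 1.0, 0.0], [1.0, -0.0, -0.0], [-0.0, 0.0, -1.0]]
wrist_force: [-2.5, 0.5, -0.3]
gripper_width: 0.0263
grip_force: 0.8
```

```bash
python3 m.py
```

```text
x 0.529063416716948 F [-1.6 -0.1 -0.2] w 0.0259 head shift 4.75 1.0 0.8 t 19.675
```

Request:
move_arm:
  dp:
    - [0,0.004,0]
    - [0,0.008,0]
    - [0,0.008,0]
  rot:
    - [0,0,0]
    - [0,0,0]
    - [0,0,0]
  claw: [-0.4,-0.4,-0.4]

```text
t: 20.05
eef_pos: [0.5315, 0.2523, 0.1229]
tool_rot: [[0.0, 1.0, 0.0], [1.0, -0.0, 0.0], [0.0, 0.0, -1.0]]
wrist_force: [-2.0, 0.6, -0.0]
gripper_width: 0.026
grip_force: 0.8
```

```bash
python3 m.py; python3 - <<'E'
import cv2,numpy as np
cv2.imwrite("pics/mm.png",np.hstack([cv2.imread("pics/m_ref.png"),cv2.imread("pics/m.png")]))
E
```

```text
x 0.531412723638632 F [-1.9 -1.  -1.2] w 0.0262 head shift 4.5 1.25 0.77 t 20.15
```

View pics/mm.png

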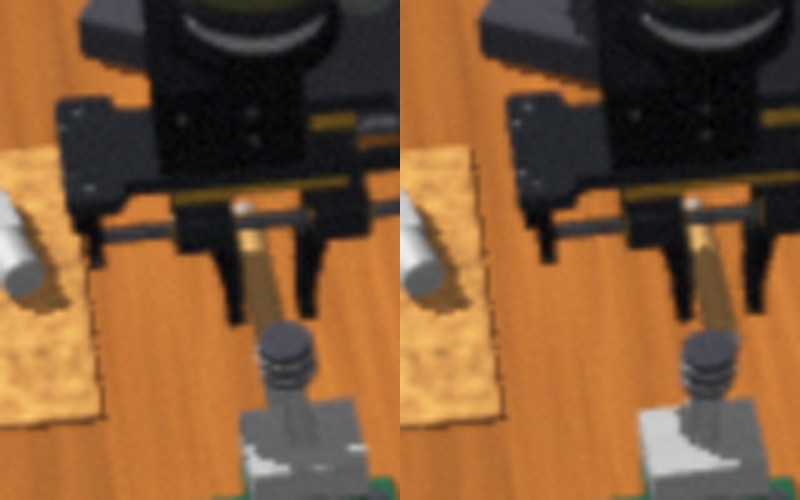

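The head has moved to side px (293,160), leaning away: the tip has begun to enter the cross-hole. I'm continuing in small steps.

Request:
move_arm:
  dp:
    - [0,0.003,0]
    - [0,0.006,0]
    - [0,0.008,0]
    - [0,0.008,0]
  rot:
    - [0,0,0]
    - [0,0,0]
    - [0,0,0]
    - [0,0,0]
  claw: [-0.4,-0.4,-0.4,-0.4]

```text
t: 20.65
eef_pos: [0.5338, 0.2524, 0.1229]
tool_rot: [[0.0, 1.0, 0.0], [1.0, -0.0, 0.0], [0.0, 0.0, -1.0]]
wrist_force: [-2.0, 1.3, -0.3]
gripper_width: 0.0259
grip_force: 0.9
```

```bash
python3 m.py
```

```text
x 0.5337964606936145 F [-2.7  1.  -0.5] w 0.0262 head shift 4.25 1.75 0.74 t 20.75
```

Request:
move_arm:
  dp:
    - [0,0.003,0]
    - [0,0.006,0]
    - [0,0.006,0]
  rot:
    - [0,0,0]
    - [0,0,0]
    - [0,0,0]
  claw: [-0.4,-0.4,-0.4]

```text
t: 21.12
eef_pos: [0.5356, 0.2523, 0.1229]
tool_rot: [[0.0, 1.0, 0.0], [1.0, -0.0, 0.0], [0.0, 0.0, -1.0]]
wrist_force: [-2.0, 1.6, -0.3]
gripper_width: 0.0261
grip_force: 0.9
```

```bash
python3 m.py
```

```text
x 0.5356234905148357 F [-1.2  1.3  0.1] w 0.0261 head shift 3.25 1.25 0.77 t 21.225
```

Request:
move_arm:
  dp:
    - [0,0.003,0]
    - [0,0.006,0]
    - [0,0.006,0]
  rot:
    - [0,0,0]
    - [0,0,0]
    - [0,0,0]
  claw: [-0.4,-0.4,-0.4]

```text
t: 21.6
eef_pos: [0.5374, 0.2523, 0.1229]
tool_rot: [[0.0, 1.0, 0.0], [1.0, -0.0, 0.0], [0.0, 0.0, -1.0]]
wrist_force: [-1.5, 1.0, -1.3]
gripper_width: 0.026
grip_force: 0.9
```

```bash
python3 m.py
```

```text
x 0.5373709670422738 F [-2.1  0.4 -0.3] w 0.0263 head shift 3.75 2.0 0.75 t 21.7
```

Request:
move_arm:
  dp:
    - [0,0.003,0]
    - [0,0.006,0]
    - [0,0.006,0]
  rot:
    - [0,0,0]
    - [0,0,0]
    - [0,0,0]
  claw: [-0.4,-0.4,-0.4]

```text
t: 22.08
eef_pos: [0.5392, 0.2523, 0.1229]
tool_rot: [[0.0, 1.0, 0.0], [1.0, -0.0, -0.0], [-0.0, 0.0, -1.0]]
wrist_force: [-1.9, 2.2, -0.5]
gripper_width: 0.0257
grip_force: 0.9
```

```bash
python3 m.py
```

```text
x 0.5392016429975227 F [-2.6  0.9 -0.5] w 0.026 head shift 4.25 2.0 0.76 t 22.175
```

Request:
move_arm:
  dp:
    - [0,0.003,0]
    - [0,0.006,0]
    - [0,0.006,0]
  rot:
    - [0,0,0]
    - [0,0,0]
    - [0,0,0]
  claw: [-0.4,-0.4,-0.4]

```text
t: 22.55
eef_pos: [0.541, 0.2523, 0.1229]
tool_rot: [[0.0, 1.0, 0.0], [1.0, -0.0, -0.0], [-0.0, 0.0, -1.0]]
wrist_force: [-2.5, 1.8, 0.0]
gripper_width: 0.0261
grip_force: 0.9
```

```bash
python3 m.py
```

```text
x 0.5409936995325615 F [-2.8  1.3 -0.1] w 0.0261 head shift 4.0 2.0 0.73 t 22.65
```

Request:
move_arm:
  dp:
    - [0,0.003,0]
    - [0,0.006,0]
    - [0,0.006,0]
  rot:
    - [0,0,0]
    - [0,0,0]
    - [0,0,0]
  claw: [-0.4,-0.4,-0.4]

```text
t: 23.02
eef_pos: [0.5428, 0.2523, 0.1229]
tool_rot: [[0.0, 1.0, 0.0], [1.0, -0.0, -0.0], [-0.0, 0.0, -1.0]]
wrist_force: [-1.6, 1.2, -0.4]
gripper_width: 0.0261
grip_force: 1.0
```

```bash
python3 m.py
```

```text
x 0.542798884889819 F [-1.6  1.5 -0.7] w 0.0262 head shift 4.0 2.0 0.72 t 23.125
```

Request:
move_arm:
  dp:
    - [0,0.003,0]
    - [0,0.006,0]
    - [0,0.006,0]
  rot:
    - [0,0,0]
    - [0,0,0]
    - [0,0,0]
  claw: [-0.4,-0.4,-0.4]

```text
t: 23.5
eef_pos: [0.5446, 0.2523, 0.1229]
tool_rot: [[0.0, 1.0, 0.0], [1.0, -0.0, 0.0], [0.0, 0.0, -1.0]]
wrist_force: [-2.9, 2.3, -0.6]
gripper_width: 0.0262
grip_force: 1.0
```

```bash
python3 m.py
```

```text
x 0.5445550995553758 F [-1.5  0.7 -1.1] w 0.0259 head shift 3.5 2.0 0.71 t 23.6
```

Request:
move_arm:
  dp:
    - [0,0.003,0]
    - [0,0.006,0]
    - [0,0.006,0]
  rot:
    - [0,0,0]
    - [0,0,0]
    - [0,0,0]
  claw: [-0.4,-0.4,-0.4]

```text
t: 23.98
eef_pos: [0.5462, 0.2523, 0.1228]
tool_rot: [[0.0, 1.0, -0.0], [1.0, -0.0, -0.0], [-0.0, -0.0, -1.0]]
wrist_force: [-2.8, 1.0, -0.3]
gripper_width: 0.0263
grip_force: 1.3
```

```bash
python3 m.py
```

```text
x 0.5462255067775438 F [-2.1  1.5 -0.6] w 0.0263 head shift 3.0 2.0 0.72 t 24.075
```

Request:
move_arm:
  dp:
    - [0,0.003,0]
    - [0,0.005,0]
    - [0,0.005,0]
  rot:
    - [0,0,0]
    - [0,0,0]
    - [0,0,0]
  claw: [-0.4,-0.4,-0.4]

```text
t: 24.45
eef_pos: [0.5476, 0.2524, 0.1228]
tool_rot: [[0.0, 1.0, -0.001], [1.0, -0.0, -0.0], [-0.0, -0.001, -1.0]]
wrist_force: [-3.2, 1.2, -0.5]
gripper_width: 0.026
grip_force: 1.8
```

```bash
python3 m.py; cp pics/m.png pics/m_last.png
```

```text
x 0.5475575659417085 F [-3.1  2.6  0.2] w 0.026 head shift 2.5 2.0 0.75 t 24.55
```

The crank has caught (handle force rising, head being carried back, head ≈2 px lower than when standing). I'm easing the crank back to the middle of its play before pressing.

Request:
move_arm:
  dp:
    - [0,-0.01,0]
    - [0,-0.02,0]
    - [0,-0.03,0]
    - [0,-0.036,0]
    - [0,-0.042,0]
    - [0,-0.045,0]
    - [0,-0.045,0]
  rot:
    - [0,0,0]
    - [0,0,0]
    - [0,0,0]
    - [0,0,0]
    - [0,0,0]
    - [0,0,0]
    - [0,0,0]
  claw: [-0.4,-0.4,-0.4,-0.4,-0.4,-0.4,-0.4]

```text
t: 25.42
eef_pos: [0.535, 0.252, 0.1232]
tool_rot: [[0.001, 1.0, 0.001], [1.0, -0.001, -0.0], [-0.0, 0.001, -1.0]]
wrist_force: [3.4, -0.9, 1.1]
gripper_width: 0.026
grip_force: 1.4
```

```bash
python3 m.py
```

```text
x 0.5347609498411223 F [2.6 0.  0.8] w 0.0265 head shift 2.75 2.0 0.72 t 25.525
```

Request:
move_arm:
  dp:
    - [0,0.01,0]
    - [0,0.01,-0.1]
    - [0,0.01,-0.25]
    - [0,0.01,-0.38]
    - [-0.1,-0.02,-0.42]
    - [-0.2,-0.05,-0.42]
    - [-0.285,-0.075,-0.42]
    - [-0.285,-0.075,-0.4]
    - [-0.285,-0.075,-0.35]
    - [-0.285,-0.075,-0.28]
  rot:
    - [0,0,0]
    - [0,0,0]
    - [0,0,0]
    - [0,0,0]
    - [0,0,0]
    - [0,0,0]
    - [0,0,0]
    - [0,0,0]
    - [0,0,0]
    - [0,0,0]
  claw: [0,0,0,-0.5,-1,-1,-1,-1,-1,-1]
  force: 20

```text
t: 26.78
eef_pos: [0.5114, 0.1686, 0.2057]
tool_rot: [[-0.002, 1.0, -0.0], [1.0, 0.002, 0.001], [0.001, -0.0, -1.0]]
wrist_force: [-0.3, -0.0, -0.3]
gripper_width: 0.0001
grip_force: 0.0
```

```bash
python3 g.py 0.5125 0.166 0.175; python3 - <<'E'
from h import *
import cv2
im=F["side"]["image"][:,:,::-1]; cv2.imwrite("pics/p.png",im); cv2.imwrite("pics/p1.png",cv2.resize(im[130:210,251:331],(480,480),interpolation=cv2.INTER_CUBIC))
for z in(.175,.183,.153,.161): print(z,proj("side",(.5125,.166,z)).round(1))
E
```

```text
t 26.775 pos [0.5114 0.1686 0.2057] w 0.0001 F [-0.3 -0.  -0.3]
[[-0.002, 1.0, -0.0], [1.0, 0.002, 0.001], [0.001, -0.0, -1.0]]
dp [-0.0088  0.0036  0.1025] tilt-fix rot
[-0.0003 -0.0007  0.0013]
0.175 [289.7 159.8]
0.183 [289.6 157.3]
0.153 [290.  166.6]
0.161 [289.9 164.2]
```

View pics/p1.png

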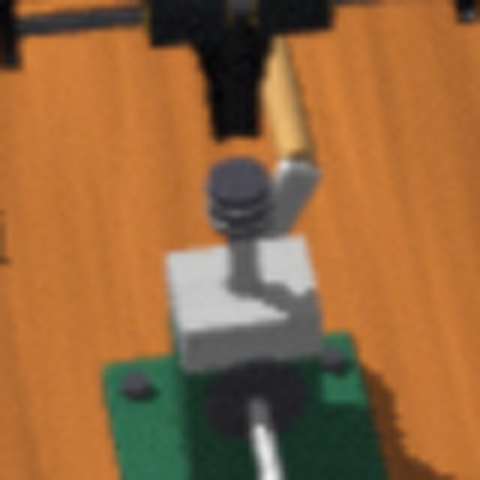

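The head top is now at side px (290.8,160.0), matching "dropped in" (predicted 159.8), with the crank leaning away. Pressing down gently.

Request:
move_arm:
  dp:
    - [-0.008,0.004,0.04]
    - [-0.008,0.004,0.08]
    - [-0.008,0.004,0.095]
    - [-0.008,0.004,0.1]
    - [-0.008,0.004,0.105]
    - [-0.008,0.004,0.11]
    - [-0.008,0.004,0.115]
    - [-0.008,0.004,0.12]
    - [-0.008,0.004,0.12]
  rot:
    - [0,0,0]
    - [0,0,0]
    - [0,0,0]
    - [0,0,0]
    - [0,0,0]
    - [0,0,0]
    - [0,0,0]
    - [0,0,0]
    - [0,0,0]
  claw: [-1,-1,-1,-1,-1,-1,-1,-1,-1]

```text
t: 28.0
eef_pos: [0.5141, 0.1646, 0.1722]
tool_rot: [[0.001, 1.0, 0.003], [1.0, -0.001, 0.0], [0.0, 0.003, -1.0]]
wrist_force: [0.7, -0.4, 4.6]
gripper_width: 0.0005
grip_force: 2.5
```

Request:
move_arm:
  dp:
    - [0,0,0.007]
    - [0,0,0.014]
    - [0,0,0.021]
    - [0,0,0.028]
    - [0,0,0.035]
    - [0,0,0.042]
    - [0,0,0.042]
  rot:
    - [0,0,0]
    - [0,0,0]
    - [0,0,0]
    - [0,0,0]
    - [0,0,0]
    - [0,0,0]
    - [0,0,0]
  claw: [-1,-1,-1,-1,-1,-1,-1]

```text
t: 28.88
eef_pos: [0.514, 0.1646, 0.1594]
tool_rot: [[0.0, 1.0, 0.003], [1.0, -0.0, 0.0], [0.0, 0.003, -1.0]]
wrist_force: [0.6, 0.5, 5.1]
gripper_width: 0.0004
grip_force: 2.5
```

Moving down at about 5 N, as the plug should. Remaining ≈20 mm.

Request:
move_arm:
  dp:
    - [0,0,0.008]
    - [0,0,0.016]
    - [0,0,0.024]
    - [0,0,0.032]
    - [0,0,0.04]
    - [0,0,0.048]
    - [0,0,0.055]
    - [0,0,0.06]
    - [0,0,0.06]
  rot:
    - [0,0,0]
    - [0,0,0]
    - [0,0,0]
    - [0,0,0]
    - [0,0,0]
    - [0,0,0]
    - [0,0,0]
    - [0,0,0]
    - [0,0,0]
  claw: [-1,-1,-1,-1,-1,-1,-1,-1,-1]

```text
t: 30.0
eef_pos: [0.515, 0.1647, 0.1419]
tool_rot: [[0.001, 1.0, 0.004], [1.0, -0.001, 0.001], [0.001, 0.004, -1.0]]
wrist_force: [1.7, 0.1, 6.7]
gripper_width: 0.0003
grip_force: 3.1
```

Request:
move_arm:
  dp:
    - [0,0,0.003]
    - [0,0,0.006]
    - [0,0,0.009]
    - [0,0,0.012]
    - [0,0,0.012]
  rot:
    - [0,0,0]
    - [0,0,0]
    - [0,0,0]
    - [0,0,0]
    - [0,0,0]
  claw: [-1,-1,-1,-1,-1]

```text
t: 30.62
eef_pos: [0.5151, 0.1647, 0.1395]
tool_rot: [[0.001, 1.0, 0.005], [1.0, -0.001, 0.0], [0.0, 0.005, -1.0]]
wrist_force: [-1.3, -0.8, 13.0]
gripper_width: 0.0004
grip_force: 6.9
```

Seated: TCP 0.1395 m with the force stepping up. One last small press, then lift off.

Request:
move_arm:
  dp:
    - [0,0,0.004]
    - [0,0,0.006]
    - [0,0,0.0]
    - [0,0,-0.05]
    - [0,0,-0.15]
    - [0,0,-0.3]
    - [0,0,-0.4]
    - [0,0,-0.4]
    - [0,0,-0.4]
  rot:
    - [0,0,0]
    - [0,0,0]
    - [0,0,0]
    - [0,0,0]
    - [0,0,0]
    - [0,0,0]
    - [0,0,0]
    - [0,0,0]
    - [0,0,0]
  claw: [-1,-1,-1,-1,-1,-1,-1,-1,-1]

```text
t: 31.75
eef_pos: [0.5123, 0.1641, 0.2559]
tool_rot: [[0.0, 1.0, -0.002], [1.0, -0.0, -0.001], [-0.001, -0.002, -1.0]]
wrist_force: [-0.5, 0.5, -1.3]
gripper_width: 0.0009
grip_force: 0.0
```

```bash
python3 g.py; python3 - <<'E'
from h import *
import cv2
im=F["side"]["image"]; cv2.imwrite("pics/end.png",im[:,:,::-1])
ref=cv2.imread("pics/p.png")[:,:,::-1]  # dropped: head centre (290.8,160.0)
up=lambda a:cv2.resize(cv2.cvtColor(np.ascontiguousarray(a),cv2.COLOR_RGB2GRAY),None,fx=4,fy=4,interpolation=cv2.INTER_CUBIC)
T=up(ref[156:169,285:298]); r=cv2.matchTemplate(up(im[148:186,276:306]),T,cv2.TM_CCOEFF_NORMED);_,v,_,l=cv2.minMaxLoc(r)
print("head shift px",l[0]/4-9,l[1]/4-8,round(v,2),"expected",proj("side",(.5125,.166,.139))-proj("side",(.5125,.166,.175)))
E
```

```text
t 31.75 pos [0.5123 0.1641 0.2559] w 0.0009 F [-0.5  0.5 -1.3]
[[0.0, 1.0, -0.002], [1.0, -0.0, -0.001], [-0.001, -0.002, -1.0]]
head shift px 1.0 11.25 0.74 expected [ 0.39287156 11.0327096 ]
```

The head shifted 11.25 px against 11.03 expected, so the pin is home. Handing in.

```bash
python3 -c "
from station import ticket; print(ticket.sign_off())"
```

```text
the job is handed in; nothing more can be done
None
```

The pin is pressed home through the spindle with its head on the block by force and camera readings, the gripper is clear, and the job is handed in at about 32 s, with no verdict returned.

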